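# Push the tea tins home into their holders

## Task

Put the two brass tea tins away by pushing them along the worktop: push the tall tin into the empty wooden holder, and push the short tin, which is standing half out of its own holder, the rest of the way in, each until it stands right up against the back rail. Only push the tins from outside, with the fingertips or the outside of the fingers: do not take hold of them, press on their tops, lift them or tip them. Leave the timer, the spice jar and the ramekin where they are.

Things in the scene. Friction and masses are not known exactly. Their poses are not given: they have to be found in the camera images.
- tall_tin: The tall round brass tin, 67 mm in diameter, straight wall up to 90 mm, lid knob 12 mm thick on top at 106 mm; about 0.19 kg, stands loose on the bare worktop in front of the holders. Slides easily (about 1 to 2 N); pushed at 20 to 40 mm height it does not tip. Origin at the centre of its underside, z up.
- short_tin: The short round brass tin, 67 mm in diameter, wall up to 57 mm, lid knob on top at 71 mm; about 0.19 kg, loose, standing 27 to 42 mm out of its holder, in the mouth. Slides like the tall one; push it at 20 to 35 mm height. Origin at the centre of its underside, z up.
- holder_empty: The EMPTY one of three like wooden U holders, in a row in any order, each turned a little. Fixed, no floor: back rail 106 wide, 46 high; cheeks 30 high, 12 thick, round-ended, 82 apart inside. Origin on the worktop at a home tin's axis: midway between the cheeks, 34 before the rail's inner face; cheeks end 18 before the origin. x points into the holder to the rail, y across; mouth at -x (mm).
- holder_short: Like holder_empty in shape, size and axes (origin on the worktop at a home tin's axis, x into the holder towards the back rail). The one with the short tin in its mouth.
- holder_timer: Like holder_empty in shape, size and axes. The one with the kitchen timer home in it; not to be used.
- timer: Wind-up kitchen timer, white round base and brass dial, 66 mm in diameter, 62 mm high, loose, home in its holder; leave alone. Origin at the centre of its underside.
- spice_jar: Corked glass spice jar, 44 mm in diameter, 92 mm high, loose, to the left of the holders; leave alone. Origin at the centre of its underside.
- ramekin: Fluted white ramekin, 68 mm in diameter, 45 mm high, loose, to the right of the holders; leave alone. Origin at the centre of its underside.
There are look-alikes about, which are no part of the job. Leave any purple look-alike of the tall_tin alone.

How it is judged:
By the outcome, as a careful person would: the job done as asked, in the order asked, and still so for the second after the job is handed in, with the robot touching nothing.
It also fails if it takes over 72 s, if anything falls off the work surface, if the arm or the gripper's body presses on something with over 40 N, if the wrist force passes 120 N, or if a joint passes its speed limit or range.

## Robot

A 7-joint arm with a two-finger parallel gripper is mounted at the origin on a cart in front of the work surface, level with it; the furniture and walls round the work are solid. World frame = base frame: x ahead of the robot, y to its left, z up, the work surface at z = 0. Lengths are in m, angles in rad, forces in N, time in s.
With the tool pointing down it reaches from about 0.425 to 0.875 m from the base axis. Payload 4.7 kg.
Tool frame: the origin (TCP) lies at the very end of the fingers, on their centre line; the grasp point (between the pads) lies 19 mm behind it; z points along the fingers, y is the line along which they close (so a half turn about z gives the same grasp; the last joint's range is limited). The gripper opens to 87 mm and grips with 3 to 60 N. Pads are 19 mm wide; open, the fingers measure 117 mm over their backs; the gripper's body (75 mm by 190 mm) begins 51 mm behind the grasp point.
Start: joints at [1.194, 0.321, -0.07, 1.45, 0.023, 1.371, -0.057], TCP at [0.248, -0.601, 0.223] pointing down, gripper open.
Joint ranges: [-2.86, 2.86], [-0.3, 2.09], [-1.38, 1.24], [0.06, 2.45], [-1.56, 4.7], [0.09, 2.05], [-2.69, 2.69]. Speed limits (rad/s): [2.57, 2.57, 3.14, 3.14, 3.14, 3.14, 3.14].

## Interface

Orientations are given as a rotation vector (axis times angle).
In Python, from bench import ctrl, vision gives the robot as it stands.
- The arm moves only by the tool jog_arm, never from a script. Its argument "increments" is a list of rows, each an object of numbers: "tx", "ty", "tz": the shift along the tool's x, y, z in mm; "wx", "wy", "wz": the turn, a rotation vector about the tool's x, y, z in rad; "gripper": the opening, from 0 (shut) to 1 (fully open). In form: [{"tx": .., "ty": .., "tz": .., "wx": .., "wy": .., "wz": .., "gripper": ..}, ...]. A call has exactly 5 rows; each row is the pose to reach, as a shift and turn from the pose commanded when the call began, along the tool's axes at that moment; what a row does not reach only later rows make up. A row lasts 1/12 s, in which the tool goes at most 41.7 mm and 7.16 degrees, less where a joint would pass 70% of its speed; a pose out of reach is approached as far as the arm can. A call with a gripper value outside its range is refused whole. The fingers move at their own pace and stop on an object; "grip_force" is the grip in N (left out, the last holds). Time passes only in rows, so rows that repeat a pose let the fingers close, or fill a call up. It gives the time, the measured TCP pose, the force, the opening and the grip force at its end, in the units of the state.
- ctrl.get_state(): the state, without advancing time (a new reading comes with each control period).
- vision.get_image(name): name is "scene" or "top" or "wrist"; returns a dict with "color" (420x560x3 uint8, blue, green, red), "fx", "fy", "cx", "cy" (pixels), "extrinsics" (4x4, takes a point from world to camera coordinates). Camera axes: x right, y down, z forward; pixel columns grow to the right and rows downward; lengths in m; the calibration is good to about 2 mm. A picture is of the moment at which its call begins. There is no depth.
- ctrl.close_job(): hands the job in; it is judged then, once.
Trained networks look in the newest picture that a camera, given by its name, has taken for a name from the list of things; names that differ only in an ending like _2 or _b are one class to them, and where a whole thing is asked for, a point or a joint stands for the part that bears it (a point fixed in the world has none). Each returns a list of dicts, best first, with "conf" (0 to 1); they miss things now and then, are a little off and sometimes report something else, mostly with a low value. They report only what shows in the picture. A call takes as long as a camera call. They do not tell look-alikes from the thing itself.
- vision.spot_in(camera, thing): "bbox" ([left, top, right, bottom] in pixels, round what is visible of it).
The state is a dict: "time": time; "joint_positions": joint angles; "qd": joint speeds; "joint_torque": joint torques, N m; "position": TCP position; "tool_rot": TCP orientation; "ft_force": force on the tool from outside, world axes, zero at the start; "torque": the same for the moment, N m; "grip_width": opening from 0.0 (shut) to 1.0 (fully open); "grip_force": force on a finger pad.
Only numpy, scipy, OpenCV 4.12 (cv2) and the standard library are available. Lean on these libraries where they do the work, as an engineer would, in place of code of your own. Each camera call takes 0.05 s, during which the arm holds its last target. There are 200 camera calls.

## Working session

There is one attempt and no reset: what is moved stays moved. The work goes in short steps, Python scripts to look and compute and a tool call to move; the robot and the scene stay as the last step left them, time stands still between calls to the robot, and variables do not carry over. Pictures are saved under pics/ and viewed, at most 11 in all, crops included, and the job is handed in when it is done.

Besides the shell and the picture viewer there is one more tool, called after ">>>" in YAML: its name, and indented under it one key for each argument. jog_arm: Moves the arm, as the interface text tells. Its arguments: {"type":"object","properties":{"increments":{"type":"array"},"grip_force":{"type":"number"}},"required":["increments"]}

```bash
ls && mkdir -p pics && python3 - <<'E'
from bench import ctrl, vision
import cv2, numpy as np
s=ctrl.get_state(); print(s['time'],s['position'],s['tool_rot'],s['grip_width'])
for c in ('top','scene'):
    im=vision.get_image(c); cv2.imwrite(f'pics/{c}0.png',im['color'])
    E=np.array(im['extrinsics']); print(c,im['fx'],im['fy'],im['cx'],im['cy']);print(E.round(4).tolist())
    for t in ('tall_tin','short_tin','holder_empty','timer','spice_jar','ramekin'):
        print(t,[(np.round(d['bbox']).tolist(),round(d['conf'],2)) for d in vision.spot_in(c,t)][:4])
E
```

```text
pics
0.0 [ 0.24733952 -0.60048269  0.22146085] [-3.07995945e+00 -6.09717914e-01  7.53703256e-04] 0.9966812352232326
top 416.735282441828 416.735282441828 279.9241578036239 212.46898123406447
[[-0.0082, -0.9999, 0.0095, -0.0043], [-0.9913, 0.0068, -0.1318, 0.5372], [0.1317, -0.0105, -0.9912, 1.0312], [0.0, 0.0, 0.0, 1.0]]
tall_tin [([290.0, 233.0, 320.0, 262.0], 0.81), ([175.0, 241.0, 210.0, 272.0], 0.76)]
short_tin [([189.0, 185.0, 220.0, 215.0], 0.83)]
holder_empty [([340.0, 172.0, 379.0, 201.0], 0.87)]
timer [([274.0, 181.0, 297.0, 205.0], 0.59)]
spice_jar []
ramekin [([414.0, 186.0, 444.0, 212.0], 0.56), ([180.0, 168.0, 224.0, 206.0], 0.39)]
scene 395.92951043196575 395.92951043196575 281.1849783227932 212.64169396413186
[[-0.6504, -0.7592, 0.0243, 0.3212], [-0.3607, 0.2806, -0.8895, 0.2361], [0.6685, -0.5873, -0.4563, 0.9245], [0.0, 0.0, 0.0, 1.0]]
tall_tin [([299.0, 202.0, 316.0, 235.0], 0.94), ([224.0, 223.0, 254.0, 272.0], 0.57)]
short_tin [([207.0, 220.0, 227.0, 245.0], 0.8), ([337.0, 175.0, 353.0, 193.0], 0.39)]
holder_empty [([289.0, 186.0, 320.0, 200.0], 0.74)]
timer [([261.0, 199.0, 276.0, 222.0], 0.83), ([147.0, 232.0, 162.0, 273.0], 0.71), ([184.0, 214.0, 211.0, 246.0], 0.33)]
spice_jar [([142.0, 231.0, 165.0, 272.0], 0.73)]
ramekin [([340.0, 174.0, 356.0, 192.0], 0.72)]
```

```bash
python3 - <<'E'
import cv2
a=cv2.imread('pics/top0.png')[140:300,120:480]; cv2.imwrite('pics/top0c.png',cv2.resize(a,(792,352),interpolation=cv2.INTER_CUBIC))
a=cv2.imread('pics/scene0.png')[150:300,110:390]; cv2.imwrite('pics/scene0c.png',cv2.resize(a,(784,420),interpolation=cv2.INTER_CUBIC))
E
```

```text
(no output)
```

View pics/top0c.png

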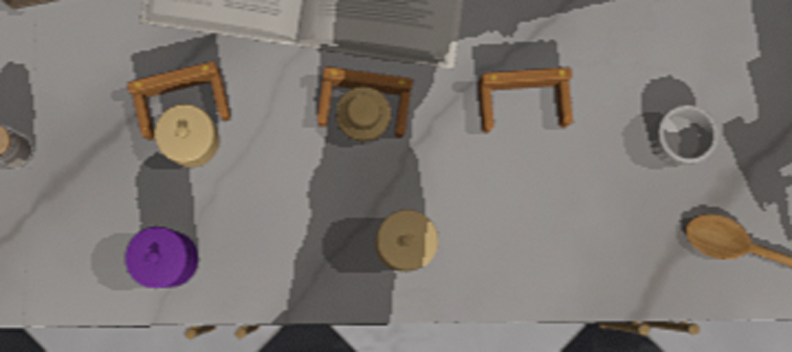

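View pics/scene0c.png

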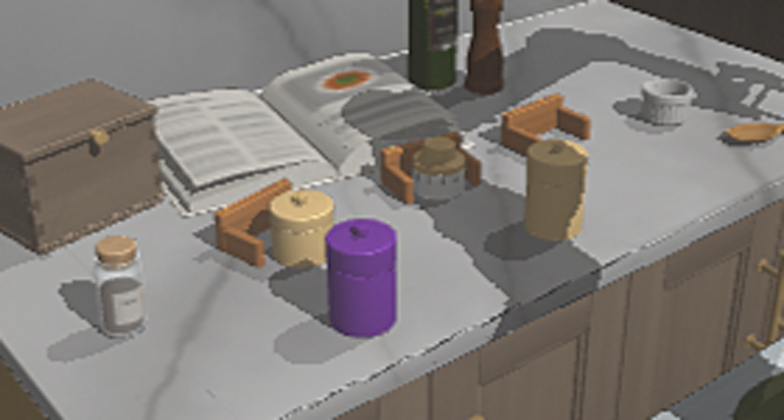

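The tops, in full top-image pixels: brass tall tin (305,249), which is the target. The purple look-alike is at (193,257) and is left alone. The short brass tin is at (205,201) in the left holder, and the timer, also brass on top, is at (285,191) in the middle holder. The right holder at (360,184) is empty. The crops confirm the choice.

```bash
cat > h.py <<'E'
import numpy as np, cv2
from bench import ctrl, vision
def unproj(im,px,z):
    E=np.array(im['extrinsics']);R,t=E[:3,:3],E[:3,3];c=-R.T@t
    px=np.atleast_2d(px).astype(float)
    d=np.c_[(px[:,0]-im['cx'])/im['fx'],(px[:,1]-im['cy'])/im['fy'],np.ones(len(px))]@R
    return (c+d*((z-c[2])/d[:,2])[:,None])[:,:2]
def proj(im,P):
    E=np.array(im['extrinsics']);p=np.atleast_2d(P)@E[:3,:3].T+E[:3,3]
    return np.c_[im['fx']*p[:,0]/p[:,2]+im['cx'],im['fy']*p[:,1]/p[:,2]+im['cy']]
E
python3 - <<'E'
from h import *
im=vision.get_image('top')
f=lambda x,y:(120+x/2.2,140+y/2.2)
for n,p,z in [('tall',(407,240),.09),('purple',(161,257),.09),('short',(186,136),.057),('timer',(362,113),.055),('ram',(687,133),.045),
 ('eRailL',(482,75),.046),('eRailR',(571,70),.046),('eChL',(488,131),.03),('eChR',(567,125),.03),
 ('sRailL',(130,86),.046),('sRailR',(214,66),.046),('sChL',(147,136),.03),('sChR',(225,120),.03)]:
    print(n,unproj(im,f(*p),z).round(3)[0])
w=vision.get_image('wrist');E=np.array(w['extrinsics']);print(-E[:3,:3].T@E[:3,3],E.round(3).tolist(),w['fx'])
from scipy.spatial.transform import Rotation as R
s=ctrl.get_state();print(R.from_rotvec(s['tool_rot']).as_matrix().round(3))
E
```

```text
tall [ 0.441 -0.067]
purple [0.424 0.2  ]
short [0.563 0.181]
timer [ 0.588 -0.02 ]
ram [ 0.564 -0.398]
eRailL [ 0.634 -0.161]
eRailR [ 0.64  -0.265]
eChL [ 0.57  -0.169]
eChR [ 0.577 -0.262]
sRailL [0.624 0.249]
sRailR [0.647 0.152]
sChL [0.567 0.231]
sChR [0.586 0.14 ]
[ 0.31997389 -0.57113006  0.38501728] [[0.381, -0.925, 0.0, -0.65], [-0.887, -0.365, 0.282, -0.033], [-0.261, -0.108, -0.959, 0.391], [0.0, 0.0, 0.0, 1.0]] 308.5794690550285
[[ 0.925  0.381 -0.   ]
 [ 0.381 -0.925 -0.   ]
 [-0.     0.    -1.   ]]
```

>>> jog_arm:
  increments:
    - {"tx": 30,"ty": -22}
    - {"tx": 60,"ty": -45}
    - {"tx": 90,"ty": -68}
    - {"tx": 120,"ty": -91}
    - {"tx": 150,"ty": -114}

```text
validation failed for argument at $.in...
```

>>> jog_arm:
  increments:
    - {"tx": 30,"ty": -22}
    - {"tx": 60,"ty": -45}
    - {"tx": 90,"ty": -68}
    - {"tx": 120,"ty": -91}
    - {"tx": 150,"ty": -114}

```text
validation failed for argument at $.in...
```

>>> jog_arm:
  increments:
    - {"tx": 30,"ty": -22}
    - {"tx": 60,"ty": -45}
    - {"tx": 70,"ty": -52}
    - {"tx": 70,"ty": -52}
    - {"tx": 70,"ty": -52}

```text
validation failed for argument at $.in...
```

```bash
python3 - <<'E'
from h import *
s=ctrl.get_state();print(s['time'],s['position'],s['tool_rot'],s['ft_force'])
im=vision.get_image('wrist');cv2.imwrite('pics/w1.png',im['color'])
import pickle;pickle.dump(im,open('w1.pkl','wb'))
for t in ('tall_tin','holder_empty'): print(vision.spot_in('wrist',t))
E
```

```text
0.8 [ 0.24757412 -0.60104466  0.22261272] [ 3.08165851e+00  6.09945241e-01 -6.55554270e-05] [ 0.63371435 -0.16012709  0.65514145]
[]
[]
```

View pics/w1.png

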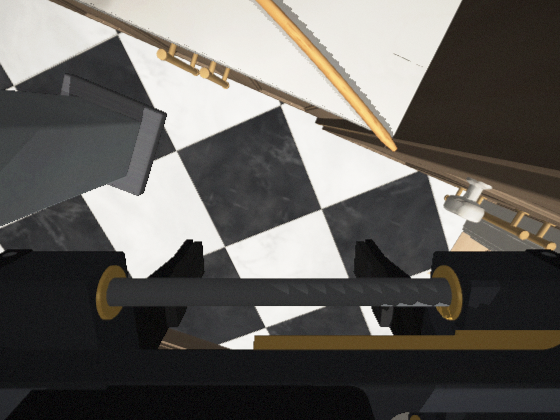

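The arm hasn't moved because every row needs all its fields. The wrist picture shows only the floor, the counter edge along the top and the gripper below row 240. I'll resend the moves with full rows.

>>> jog_arm:
  increments:
    - {"tx": 30,"ty": -22,"tz": 0,"wx": 0,"wy": 0,"wz": 0,"gripper": 0.35}
    - {"tx": 60,"ty": -45,"tz": 0,"wx": 0,"wy": 0,"wz": 0,"gripper": 0.35}
    - {"tx": 90,"ty": -68,"tz": 0,"wx": 0,"wy": 0,"wz": 0,"gripper": 0.35}
    - {"tx": 120,"ty": -91,"tz": 0,"wx": 0,"wy": 0,"wz": 0,"gripper": 0.35}
    - {"tx": 150,"ty": -114,"tz": 0,"wx": 0,"wy": 0,"wz": 0,"gripper": 0.35}
  grip_force: 5

```text
time: 1.37
position: [0.3435, -0.4369, 0.2227]
tool_rot: [3.081, 0.609, 0.0]
ft_force: [1.1, 0.3, 0.2]
grip_width: 0.705
grip_force: 0.0
```

>>> jog_arm:
  increments:
    - {"tx": 30,"ty": -22,"tz": 0,"wx": 0,"wy": 0,"wz": 0,"gripper": 0.35}
    - {"tx": 60,"ty": -45,"tz": 0,"wx": 0,"wy": 0,"wz": 0,"gripper": 0.35}
    - {"tx": 90,"ty": -68,"tz": 0,"wx": 0,"wy": 0,"wz": 0,"gripper": 0.35}
    - {"tx": 110,"ty": -84,"tz": 0,"wx": 0,"wy": 0,"wz": 0,"gripper": 0.35}
    - {"tx": 110,"ty": -84,"tz": 0,"wx": 0,"wy": 0,"wz": 0,"gripper": 0.35}

```text
time: 1.78
position: [0.4167, -0.3122, 0.2231]
tool_rot: [-3.077, -0.626, -0.004]
ft_force: [0.1, 0.7, -0.3]
grip_width: 0.379
grip_force: 0.0
```

```bash
python3 - <<'E'
from h import *
s=ctrl.get_state();print(s['time'],s['position'],s['tool_rot'],s['ft_force'],s['grip_width'])
im=vision.get_image('wrist');cv2.imwrite('pics/w2.png',im['color'])
import pickle;pickle.dump(im,open('w2.pkl','wb'))
for t in ('tall_tin','holder_empty'): print(vision.spot_in('wrist',t))
E
```

```text
1.7833 [ 0.4166583  -0.31221573  0.22314297] [-3.07730149 -0.62556714 -0.00404857] [ 0.11550822  0.68104752 -0.30270729] 0.3793427503763165
[{'bbox': [0.0, 21.3, 121.8, 105.9], 'conf': 0.81}]
[{'bbox': [290.4, 0.4, 312.2, 31.5], 'conf': 0.57}]
```

View pics/w2.png

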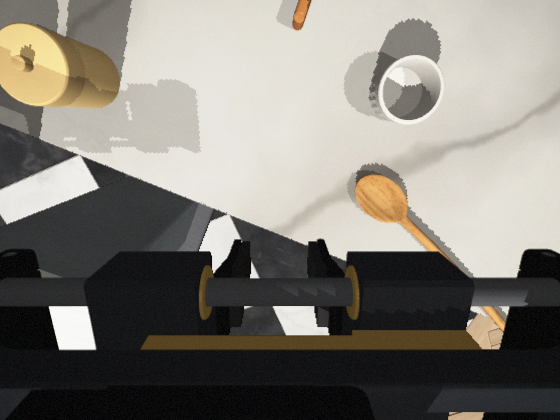

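The wrist picture shows the brass tall tin with its lid at about (35,64), the ramekin at (410,90), the spoon, and one cheek of the empty holder at (300,15). I'll move closer so the whole holder is in view.

>>> jog_arm:
  increments:
    - {"tx": 30,"ty": -5,"tz": 0,"wx": 0,"wy": 0,"wz": -0.1,"gripper": 0.35}
    - {"tx": 60,"ty": -10,"tz": 0,"wx": 0,"wy": 0,"wz": -0.2,"gripper": 0.35}
    - {"tx": 90,"ty": -15,"tz": 0,"wx": 0,"wy": 0,"wz": -0.2,"gripper": 0.35}
    - {"tx": 110,"ty": -20,"tz": 0,"wx": 0,"wy": 0,"wz": -0.2,"gripper": 0.35}
    - {"tx": 110,"ty": -20,"tz": 0,"wx": 0,"wy": 0,"wz": -0.2,"gripper": 0.35}

```text
time: 2.35
position: [0.5096, -0.256, 0.2223]
tool_rot: [-3.002, -0.92, -0.004]
ft_force: [0.1, 0.1, 1.2]
grip_width: 0.354
grip_force: 0.0
```

```bash
python3 - <<'E'
from h import *
import pickle
w=pickle.load(open('w2.pkl','rb'));print('tall',unproj(w,(35,64),.09))
s=ctrl.get_state();print(s['time'],s['position'],s['tool_rot'],s['ft_force'],s['grip_width'])
im=vision.get_image('wrist');cv2.imwrite('pics/w3.png',im['color'])
pickle.dump(im,open('w3.pkl','wb'))
E
```

```text
tall [[ 0.44565758 -0.06687776]]
2.35 [ 0.50962049 -0.25597531  0.22226115] [-3.00217782 -0.91983153 -0.00386896] [0.06664842 0.08403929 1.15648489] 0.35354141838668446
```

View pics/w3.png

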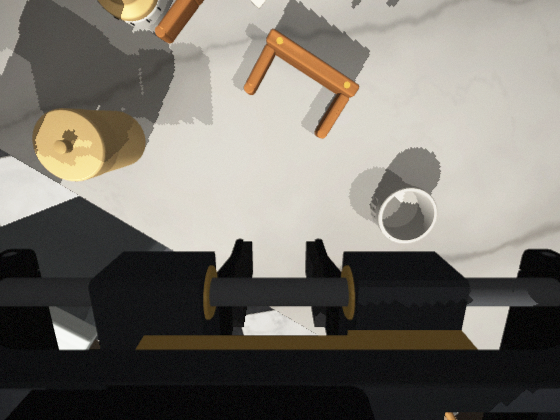

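The wrist picture shows the empty holder, with rail ends at (275,40) and (350,90) and cheek ends at (251,90) and (321,133). The tall tin's lid is at (69,145). Next I'll fit the holder model to its wood mask.

```bash
cat >> h.py <<'E'
from scipy.optimize import minimize
def boxpts(x0,x1,y0,y1,z1): return np.array([[x,y,z] for x in (x0,x1) for y in (y0,y1) for z in (0,z1)])/1000
T=12
def render(im,parts,p,S=4):
    m=np.zeros((420*S//2,560*S//2),np.uint8); c,s=np.cos(p[2]),np.sin(p[2])
    for P in parts:
        W=np.c_[p[0]+c*P[:,0]-s*P[:,1],p[1]+s*P[:,0]+c*P[:,1],P[:,2]]
        h=cv2.convexHull((proj(im,W)*S/2+(S/2-1)/2).astype(np.float32))
        cv2.fillConvexPoly(m,np.round(h*16).astype(np.int32),255,shift=4)
    return cv2.resize(m,(560,420),interpolation=cv2.INTER_AREA)/255.
HOLD=[boxpts(34,34+T,-53,53,46),boxpts(-18,36,41,53,30),boxpts(-18,36,-53,-41,30)]
a=np.linspace(0,2*np.pi,48)
def cyl(r,h,z0=0): return [np.array([[r*np.cos(t),r*np.sin(t),z] for t in a for z in (z0,h)])]
def fit(im,parts,p0,mask,roi):
    x0,y0,x1,y1=roi
    f=lambda p:np.abs(render(im,parts,p)-mask)[y0:y1,x0:x1].sum()
    best=None
    for k in range(3):
        st=best.x if best is not None else np.array(p0,float)
        best=minimize(f,st,method='Nelder-Mead',options=dict(initial_simplex=np.vstack([st,st+[.008,0,0],st+[0,.008,0],st+[0,0,.1]]),maxiter=150))
    return best.x,best.fun,mask[y0:y1,x0:x1].sum()
def mask(im,lo,hi): return (cv2.inRange(cv2.cvtColor(im['color'],cv2.COLOR_BGR2HSV),lo,hi)>0).astype(float)
E
python3 - <<'E'
from h import *
import pickle
im=pickle.load(open('w3.pkl','rb'))
hsv=cv2.cvtColor(im['color'],cv2.COLOR_BGR2HSV)
for p in [(310,62),(262,65),(330,118),(60,130),(90,120),(120,140),(200,150),(190,90)]: print(p,hsv[p[1],p[0]])
m=mask(im,(3,110,40),(20,255,255))
for t in (8,10,12,14):
    H=[boxpts(34,34+t,-53,53,46)]+HOLD[1:]
    print(t,fit(im,H,[.59,-.215,.06],m,(230,10,375,150)))
m=mask(im,(15,70,40),(32,255,255))
print(fit(im,cyl(33.5,90),[.443,-.067,0],m,(20,95,160,190)))
E
```

```text
(310, 62) [ 14 164 197]
(262, 65) [ 14 161 206]
(330, 118) [ 13 165 199]
(60, 130) [ 20 111 221]
(90, 120) [ 18 115 109]
(120, 140) [ 17 119  94]
(200, 150) [ 22  13 222]
(190, 90) [ 21  19 184]
8 (array([ 0.60054249, -0.21435665,  0.05487001]), np.float64(574.756862745098), np.float64(3218.0))
10 (array([ 0.59836315, -0.21503281,  0.05374674]), np.float64(424.8), np.float64(3218.0))
12 (array([ 0.59705003, -0.21482706,  0.05676798]), np.float64(329.9176470588235), np.float64(3218.0))
14 (array([ 0.59574105, -0.21469121,  0.05217109]), np.float64(476.66274509803924), np.float64(3218.0))
(array([ 0.443, -0.067,  0.   ]), np.float64(6767.0), np.float64(6533.0))
```

```bash
sed -i 's/for t in a for z in (z0,h)\])\]/for t in a for z in (z0,h)])\/1000]/' h.py && cat >> h.py <<'E'
from scipy.spatial.transform import Rotation as Ro
def to(xyz,yaw,tilt):
    """target: tool x heading yaw(deg), then tilt(deg) about tool y; prints jog numbers"""
    s=ctrl.get_state(); R0=Ro.from_rotvec(s['tool_rot'])
    Rt=Ro.from_euler('z',yaw,degrees=True)*Ro.from_euler('x',180,degrees=True)*Ro.from_euler('y',tilt,degrees=True)
    d=R0.inv().apply(np.array(xyz)-s['position'])*1000; w=(R0.inv()*Rt).as_rotvec()
    print(round(s['time'],2),'pos',np.array(s['position']).round(4),'toolx',R0.as_matrix()[:,0].round(3),'toolz',R0.as_matrix()[:,2].round(3),'F',np.array(s['ft_force']).round(1))
    print('  d mm',d.round(1),'w',w.round(3),'zt',Rt.as_matrix()[:,2].round(3))
E
python3 - <<'E'
from h import *
import pickle
im=pickle.load(open('w3.pkl','rb'))
m=mask(im,(15,70,40),(32,255,255))
print(fit(im,cyl(33.5,90),[.443,-.067,0],m,(20,95,160,190)))
for t in (20,-20): to([.41,-.02,.223],111,t)
E
```

```text
(array([ 0.44182618, -0.06307881, -0.01515948]), np.float64(98.52941176470588), np.float64(6533.0))
2.4 pos [ 0.5075 -0.2582  0.2221] toolx [0.83  0.558 0.   ] toolz [-0.     0.001 -1.   ] F [ 0.4  0.  -0.8]
  d mm [  52.1 -252.    -0.7] w [ 0.234  0.294 -1.33 ] zt [-0.123  0.319 -0.94 ]
2.4 pos [ 0.5075 -0.2582  0.2221] toolx [0.83  0.558 0.   ] toolz [-0.     0.001 -1.   ] F [ 0.4  0.  -0.8]
  d mm [  52.1 -252.    -0.7] w [-0.235 -0.295 -1.33 ] zt [ 0.123 -0.319 -0.94 ]
```

```bash
python3 - <<'E'
from h import *
to([.419,-.008,.16],112.5,-28)
E
```

```text
2.4 pos [ 0.5075 -0.2582  0.2221] toolx [0.83  0.558 0.   ] toolz [-0.     0.001 -1.   ] F [ 0.4  0.  -0.8]
  d mm [  66.2 -256.9   62.3] w [-0.335 -0.41  -1.342] zt [ 0.18  -0.434 -0.883]
```

>>> jog_arm:
  increments:
    - {"tx": 13,"ty": -51,"tz": 0,"wx": -0.02,"wy": -0.03,"wz": -0.11,"gripper": 0.25}
    - {"tx": 26,"ty": -100,"tz": 0,"wx": -0.05,"wy": -0.06,"wz": -0.22,"gripper": 0.25}
    - {"tx": 39,"ty": -150,"tz": 0,"wx": -0.08,"wy": -0.1,"wz": -0.33,"gripper": 0.25}
    - {"tx": 50,"ty": -200,"tz": 10,"wx": -0.11,"wy": -0.14,"wz": -0.44,"gripper": 0.25}
    - {"tx": 66,"ty": -257,"tz": 20,"wx": -0.14,"wy": -0.17,"wz": -0.55,"gripper": 0.25}

```text
time: 2.82
position: [0.4364, -0.0638, 0.2118]
tool_rot: [2.482, 1.598, -0.18]
ft_force: [0.7, 0.8, 1.1]
grip_width: 0.254
grip_force: 0.0
```

```bash
python3 - <<'E'
from h import *
to([.419,-.008,.16],112.5,-28)
E
```

```text
2.82 pos [ 0.4364 -0.0638  0.2118] toolx [ 0.414  0.888 -0.2  ] toolz [-0.002 -0.219 -0.976] F [0.7 0.8 1.1]
  d mm [ 52.7 -43.   38.3] w [-0.196 -0.234 -0.793] zt [ 0.18  -0.434 -0.883]
```

>>> jog_arm:
  increments:
    - {"tx": 18,"ty": -15,"tz": 0,"wx": -0.03,"wy": -0.03,"wz": -0.11,"gripper": 0.25}
    - {"tx": 36,"ty": -30,"tz": 5,"wx": -0.05,"wy": -0.07,"wz": -0.22,"gripper": 0.25}
    - {"tx": 53,"ty": -43,"tz": 15,"wx": -0.09,"wy": -0.1,"wz": -0.34,"gripper": 0.25}
    - {"tx": 53,"ty": -43,"tz": 25,"wx": -0.12,"wy": -0.14,"wz": -0.46,"gripper": 0.25}
    - {"tx": 53,"ty": -43,"tz": 30,"wx": -0.15,"wy": -0.17,"wz": -0.58,"gripper": 0.25}

```text
time: 3.23
position: [0.4193, -0.006, 0.1669]
tool_rot: [1.795, 2.112, -0.323]
ft_force: [0.3, -0.2, -0.3]
grip_width: 0.25
grip_force: 0.0
```

```bash
python3 - <<'E'
from h import *
to([.419,-.008,.16],112.5,-28)
E
```

```text
3.23 pos [ 0.4193 -0.006   0.1669] toolx [-0.137  0.904 -0.405] toolz [ 0.116 -0.391 -0.913] F [ 0.3 -0.2 -0.3]
  d mm [ 1.1 -1.   7.1] w [-0.05  -0.066 -0.22 ] zt [ 0.18  -0.434 -0.883]
```

>>> jog_arm:
  increments:
    - {"tx": 1,"ty": -1,"tz": 3,"wx": -0.025,"wy": -0.033,"wz": -0.11,"gripper": 0.25}
    - {"tx": 1,"ty": -1,"tz": 7,"wx": -0.05,"wy": -0.066,"wz": -0.22,"gripper": 0.25}
    - {"tx": 1,"ty": -1,"tz": 7,"wx": -0.05,"wy": -0.066,"wz": -0.22,"gripper": 0.25}
    - {"tx": 1,"ty": -1,"tz": 7,"wx": -0.05,"wy": -0.066,"wz": -0.22,"gripper": 0.25}
    - {"tx": 1,"ty": -1,"tz": 7,"wx": -0.05,"wy": -0.066,"wz": -0.22,"gripper": 0.25}

```text
time: 3.65
position: [0.4201, -0.0081, 0.1615]
tool_rot: [1.519, 2.246, -0.371]
ft_force: [0.2, 0.9, 0.5]
grip_width: 0.252
grip_force: 0.0
```

```bash
python3 - <<'E'
from h import *
to([.419,-.008,.022],112.5,-28)
E
```

```text
3.65 pos [ 0.4201 -0.0081  0.1615] toolx [-0.328  0.821 -0.468] toolz [ 0.179 -0.432 -0.884] F [0.2 0.9 0.5]
  d mm [ 65.7  -1.6 123.1] w [-0.    -0.002 -0.011] zt [ 0.18  -0.434 -0.883]
```

>>> jog_arm:
  increments:
    - {"tx": 16,"ty": 0,"tz": 30,"wx": 0,"wy": 0,"wz": 0,"gripper": 0.25}
    - {"tx": 32,"ty": 0,"tz": 60,"wx": 0,"wy": 0,"wz": 0,"gripper": 0.25}
    - {"tx": 48,"ty": 0,"tz": 90,"wx": 0,"wy": 0,"wz": 0,"gripper": 0.25}
    - {"tx": 66,"ty": -1,"tz": 123,"wx": 0,"wy": 0,"wz": -0.01,"gripper": 0.25}
    - {"tx": 66,"ty": -1,"tz": 123,"wx": 0,"wy": 0,"wz": -0.01,"gripper": 0.25}

```text
time: 4.07
position: [0.4132, -0.0076, 0.0137]
tool_rot: [1.511, 2.27, -0.386]
ft_force: [-1.4, -0.5, -0.7]
grip_width: 0.247
grip_force: 0.0
```

```bash
python3 - <<'E'
from h import *
# push end: tin centre (.507,-.220), TCP 40 behind
d=np.array([.382,-.924]); e=np.array([.507,-.220])-.040*d
to([e[0],e[1],.022],112.5,-28)
im=vision.get_image('scene');cv2.imwrite('pics/s1.png',cv2.resize(im['color'][120:320,120:400],(784,560)))
E
```

```text
4.07 pos [ 0.4132 -0.0076  0.0137] toolx [-0.346  0.818 -0.459] toolz [ 0.164 -0.43  -0.888] F [-1.4 -0.5 -0.7]
  d mm [-174.5    5.3   80.9] w [-0.013 -0.011  0.007] zt [ 0.18  -0.434 -0.883]
```

View pics/s1.png

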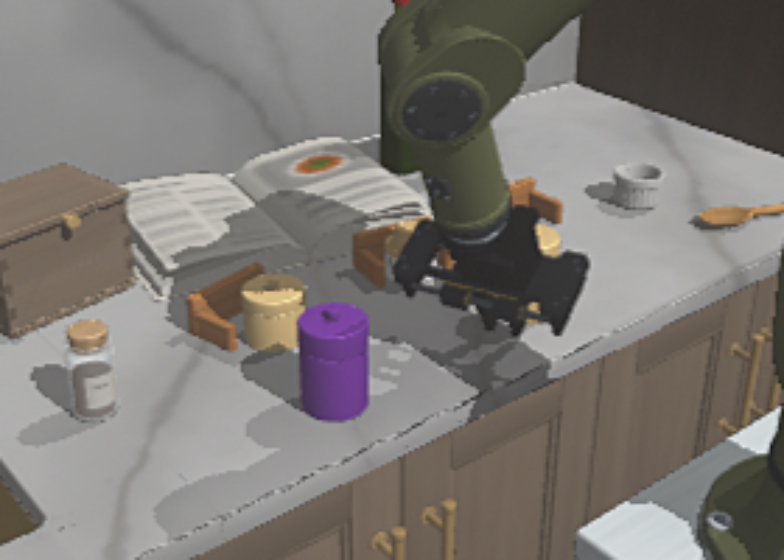

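The picture shows the gripper standing low behind the brass tall tin, clear of the timer and the purple tin. I'll start the first push.

>>> jog_arm:
  increments:
    - {"tx": -8,"ty": 0,"tz": 4,"wx": 0,"wy": 0,"wz": 0,"gripper": 0.25}
    - {"tx": -17,"ty": 0,"tz": 8,"wx": 0,"wy": 0,"wz": 0,"gripper": 0.25}
    - {"tx": -26,"ty": 1,"tz": 12,"wx": 0,"wy": 0,"wz": 0,"gripper": 0.25}
    - {"tx": -36,"ty": 1,"tz": 16,"wx": 0,"wy": 0,"wz": 0,"gripper": 0.25}
    - {"tx": -46,"ty": 1,"tz": 21,"wx": 0,"wy": 0,"wz": 0,"gripper": 0.25}

```text
time: 4.53
position: [0.4412, -0.0541, 0.0266]
tool_rot: [1.502, 2.254, -0.373]
ft_force: [0.1, 0.9, -1.8]
grip_width: 0.251
grip_force: 0.5
```

```bash
python3 - <<'E'
from h import *
d=np.array([.382,-.924]); e=np.array([.507,-.220])-.040*d
to([e[0],e[1],.022],112.5,-28)
im=vision.get_image('top');m=mask(im,(15,70,40),(32,255,255))
p=proj(im,[[.45,-.08,.05]])[0];x,y=map(int,p);print(p)
print(fit(im,cyl(33.5,90),[.45,-.08,0],m,(x-25,y-25,x+30,y+25)))
E
```

```text
4.53 pos [ 0.4412 -0.0541  0.0266] toolx [-0.339  0.815 -0.471] toolz [ 0.183 -0.433 -0.882] F [ 0.1  0.9 -1.8]
  d mm [-120.    -3.1   69.3] w [0.003 0.001 0.002] zt [ 0.18  -0.434 -0.883]
[308.93905467 246.0558013 ]
(array([ 0.45491095, -0.09143618,  0.13143539]), np.float64(125.32156862745099), np.float64(733.0))
```

>>> jog_arm:
  increments:
    - {"tx": -12,"ty": 0,"tz": 7,"wx": 0,"wy": 0,"wz": 0,"gripper": 0.25}
    - {"tx": -24,"ty": -1,"tz": 14,"wx": 0,"wy": 0,"wz": 0,"gripper": 0.25}
    - {"tx": -36,"ty": -1,"tz": 21,"wx": 0,"wy": 0,"wz": 0,"gripper": 0.25}
    - {"tx": -48,"ty": -1,"tz": 28,"wx": 0,"wy": 0,"wz": 0,"gripper": 0.25}
    - {"tx": -60,"ty": -2,"tz": 35,"wx": 0,"wy": 0,"wz": 0,"gripper": 0.25}

```text
time: 5.0
position: [0.4648, -0.1187, 0.0213]
tool_rot: [1.502, 2.259, -0.375]
ft_force: [-0.3, 2.4, 1.3]
grip_width: 0.25
grip_force: 1.0
```

>>> jog_arm:
  increments:
    - {"tx": -12,"ty": 0,"tz": 7,"wx": 0,"wy": 0,"wz": 0,"gripper": 0.25}
    - {"tx": -24,"ty": -1,"tz": 14,"wx": 0,"wy": 0,"wz": 0,"gripper": 0.25}
    - {"tx": -36,"ty": -1,"tz": 21,"wx": 0,"wy": 0,"wz": 0,"gripper": 0.25}
    - {"tx": -46,"ty": -1,"tz": 27,"wx": 0,"wy": 0,"wz": 0,"gripper": 0.25}
    - {"tx": -56,"ty": -1,"tz": 32,"wx": 0,"wy": 0,"wz": 0,"gripper": 0.25}

```text
time: 5.42
position: [0.4884, -0.1785, 0.019]
tool_rot: [1.503, 2.259, -0.375]
ft_force: [-0.7, 1.0, -0.3]
grip_width: 0.25
grip_force: 0.7
```

```bash
python3 - <<'E'
from h import *
im=vision.get_image('top');m=mask(im,(15,70,40),(32,255,255))
x,y=map(int,proj(im,[[.507,-.22,.05]])[0])
cv2.imwrite('pics/t2.png',cv2.resize(im['color'][140:300,200:480],(784,448),interpolation=cv2.INTER_CUBIC))
q=fit(im,cyl(33.5,90),[.507,-.22,0],m,(x-22,y-25,x+30,y+25));print(q)
to([.44,-.13,.022],112.5,-28)
E
```

```text
(array([ 0.50227012, -0.21619877,  0.01892283]), np.float64(88.03921568627452), np.float64(738.0))
5.47 pos [ 0.4887 -0.1807  0.0195] toolx [-0.34   0.815 -0.469] toolz [ 0.178 -0.434 -0.883] F [-0.4 -2.6  2. ]
  d mm [ 56.7 -25.6 -32.9] w [-0.001 -0.001  0.002] zt [ 0.18  -0.434 -0.883]
```

View pics/t2.png

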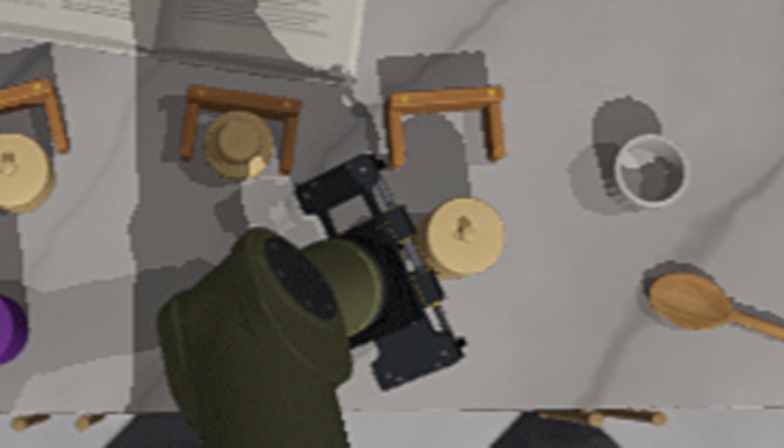

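The top picture shows the tall tin standing upright at (465,235) in the crop, right in front of the empty holder, with the timer and ramekin unmoved. I'll back off, lift and turn behind it.

>>> jog_arm:
  increments:
    - {"tx": 20,"ty": 0,"tz": -10,"wx": 0,"wy": 0,"wz": 0,"gripper": 0.25}
    - {"tx": 35,"ty": 0,"tz": -18,"wx": 0,"wy": 0,"wz": 0,"gripper": 0.25}
    - {"tx": 25,"ty": 0,"tz": -50,"wx": 0,"wy": 0,"wz": 0,"gripper": 0.25}
    - {"tx": 10,"ty": 0,"tz": -85,"wx": 0,"wy": 0,"wz": 0,"gripper": 0.25}
    - {"tx": -7,"ty": 0,"tz": -122,"wx": 0,"wy": 0,"wz": 0,"gripper": 0.25}

```text
time: 5.88
position: [0.4674, -0.1292, 0.1301]
tool_rot: [1.501, 2.264, -0.376]
ft_force: [0.4, -1.0, 0.0]
grip_width: 0.249
grip_force: 0.0
```

```bash
python3 - <<'E'
from h import *
to([.440,-.219,.15],182,-28)
E
```

```text
5.88 pos [ 0.4674 -0.1292  0.1301] toolx [-0.346  0.815 -0.465] toolz [ 0.177 -0.43  -0.885] F [ 0.4 -1.   0. ]
  d mm [-73.  -60.2  16.2] w [-0.568 -0.007 -1.065] zt [ 0.469  0.016 -0.883]
```

>>> jog_arm:
  increments:
    - {"tx": -9,"ty": -7,"tz": -15,"wx": -0.057,"wy": 0,"wz": -0.107,"gripper": 0.25}
    - {"tx": -18,"ty": -14,"tz": -15,"wx": -0.114,"wy": 0,"wz": -0.213,"gripper": 0.25}
    - {"tx": -27,"ty": -21,"tz": -10,"wx": -0.17,"wy": -0.002,"wz": -0.32,"gripper": 0.25}
    - {"tx": -36,"ty": -28,"tz": -5,"wx": -0.227,"wy": -0.003,"wz": -0.426,"gripper": 0.25}
    - {"tx": -45,"ty": -36,"tz": 0,"wx": -0.284,"wy": -0.003,"wz": -0.533,"gripper": 0.25}

```text
time: 6.3
position: [0.4522, -0.1793, 0.1527]
tool_rot: [0.893, 2.518, -0.227]
ft_force: [-1.5, -0.8, 1.8]
grip_width: 0.248
grip_force: 0.0
```

```bash
python3 - <<'E'
from h import *
to([.440,-.219,.15],182,-28)
E
```

```text
6.3 pos [ 0.4522 -0.1793  0.1527] toolx [-0.685  0.556 -0.471] toolz [ 0.364 -0.299 -0.882] F [-1.5 -0.8  1.8]
  d mm [-12.4 -38.5   9.8] w [-0.34   0.    -0.632] zt [ 0.469  0.016 -0.883]
```

>>> jog_arm:
  increments:
    - {"tx": -3,"ty": -9,"tz": 2,"wx": -0.057,"wy": 0,"wz": -0.107,"gripper": 0.25}
    - {"tx": -6,"ty": -18,"tz": 4,"wx": -0.114,"wy": 0,"wz": -0.213,"gripper": 0.25}
    - {"tx": -8,"ty": -26,"tz": 6,"wx": -0.17,"wy": 0,"wz": -0.32,"gripper": 0.25}
    - {"tx": -10,"ty": -34,"tz": 8,"wx": -0.227,"wy": 0,"wz": -0.426,"gripper": 0.25}
    - {"tx": -12,"ty": -38,"tz": 10,"wx": -0.284,"wy": 0,"wz": -0.533,"gripper": 0.25}

```text
time: 6.72
position: [0.4414, -0.2138, 0.1476]
tool_rot: [0.403, 2.641, -0.098]
ft_force: [-0.5, -0.8, -0.4]
grip_width: 0.249
grip_force: 0.0
```

```bash
python3 - <<'E'
from h import *
to([.440,-.219,.09],182,-28)
E
```

```text
6.72 pos [ 0.4414 -0.2138  0.1476] toolx [-0.849  0.265 -0.456] toolz [ 0.435 -0.137 -0.89 ] F [-0.5 -0.8 -0.4]
  d mm [26.1 -5.4 51.4] w [-0.157 -0.015 -0.299] zt [ 0.469  0.016 -0.883]
```

>>> jog_arm:
  increments:
    - {"tx": 0,"ty": -2,"tz": 0,"wx": -0.055,"wy": -0.005,"wz": -0.105,"gripper": 0.25}
    - {"tx": 0,"ty": -4,"tz": 0,"wx": -0.11,"wy": -0.01,"wz": -0.21,"gripper": 0.25}
    - {"tx": 0,"ty": -5,"tz": 0,"wx": -0.157,"wy": -0.015,"wz": -0.3,"gripper": 0.25}
    - {"tx": 13,"ty": -5,"tz": 25,"wx": -0.157,"wy": -0.015,"wz": -0.3,"gripper": 0.25}
    - {"tx": 26,"ty": -5,"tz": 51,"wx": -0.157,"wy": -0.015,"wz": -0.3,"gripper": 0.25}

```text
time: 7.13
position: [0.4419, -0.221, 0.0922]
tool_rot: [-0.042, 2.647, 0.007]
ft_force: [0.6, 0.2, -1.8]
grip_width: 0.252
grip_force: 0.0
```

```bash
python3 - <<'E'
from h import *
to([.440,-.2185,.022],182,-28)
E
```

```text
7.13 pos [ 0.4419 -0.221   0.0922] toolx [-0.88  -0.029 -0.474] toolz [ 0.474  0.012 -0.881] F [ 0.6  0.2 -1.8]
  d mm [34.9  2.7 61. ] w [-0.004  0.005 -0.002] zt [ 0.469  0.016 -0.883]
```

>>> jog_arm:
  increments:
    - {"tx": 9,"ty": 1,"tz": 15,"wx": 0,"wy": 0,"wz": 0,"gripper": 0.25}
    - {"tx": 18,"ty": 2,"tz": 31,"wx": 0,"wy": 0,"wz": 0,"gripper": 0.25}
    - {"tx": 27,"ty": 2,"tz": 46,"wx": 0,"wy": 0,"wz": 0,"gripper": 0.25}
    - {"tx": 35,"ty": 2,"tz": 61,"wx": 0,"wy": 0,"wz": 0,"gripper": 0.25}
    - {"tx": 35,"ty": 2,"tz": 61,"wx": 0,"wy": 0,"wz": 0,"gripper": 0.25}

```text
time: 7.55
position: [0.4379, -0.218, 0.0299]
tool_rot: [-0.041, 2.651, 0.009]
ft_force: [0.3, -0.6, 0.5]
grip_width: 0.247
grip_force: 0.0
```

```bash
python3 - <<'E'
from h import *
to([.557,-.217,.022],182,-28)
im=vision.get_image('top');m=mask(im,(15,70,40),(32,255,255))
x,y=map(int,proj(im,[[.503,-.217,.05]])[0])
print(fit(im,cyl(33.5,90),[.503,-.217,0],m,(x-30,y-25,x+30,y+22)))
mw=mask(im,(3,110,40),(20,255,255)); x,y=map(int,proj(im,[[.61,-.215,.03]])[0])
print(fit(im,HOLD,[.597,-.215,.056],mw,(x-28,y-20,x+28,y+16)))
E
```

```text
7.55 pos [ 0.4379 -0.218   0.0299] toolx [-0.882 -0.027 -0.471] toolz [ 0.471  0.014 -0.882] F [ 0.3 -0.6  0.5]
  d mm [-101.3   -2.6   63.1] w [-0.003  0.002 -0.004] zt [ 0.469  0.016 -0.883]
(array([ 0.50278548, -0.21958739,  0.04232062]), np.float64(40.807843137254906), np.float64(755.0))
(array([ 0.59549399, -0.21602516,  0.07797633]), np.float64(137.6313725490196), np.float64(509.0))
```

>>> jog_arm:
  increments:
    - {"tx": -9,"ty": 0,"tz": 6,"wx": 0,"wy": 0,"wz": 0,"gripper": 0.25}
    - {"tx": -18,"ty": 0,"tz": 12,"wx": 0,"wy": 0,"wz": 0,"gripper": 0.25}
    - {"tx": -28,"ty": -1,"tz": 18,"wx": 0,"wy": 0,"wz": 0,"gripper": 0.25}
    - {"tx": -39,"ty": -1,"tz": 25,"wx": 0,"wy": 0,"wz": 0,"gripper": 0.25}
    - {"tx": -50,"ty": -1,"tz": 31,"wx": 0,"wy": 0,"wz": 0,"gripper": 0.25}

```text
time: 8.02
position: [0.4918, -0.211, 0.034]
tool_rot: [-0.057, 2.649, 0.001]
ft_force: [0.5, 1.0, 0.3]
grip_width: 0.25
grip_force: 0.8
```

>>> jog_arm:
  increments:
    - {"tx": -9,"ty": 0,"tz": 5,"wx": 0,"wy": 0,"wz": 0,"gripper": 0.25}
    - {"tx": -18,"ty": 0,"tz": 10,"wx": 0,"wy": 0,"wz": 0,"gripper": 0.25}
    - {"tx": -26,"ty": -1,"tz": 14,"wx": 0,"wy": 0,"wz": 0,"gripper": 0.25}
    - {"tx": -33,"ty": -1,"tz": 18,"wx": 0,"wy": 0,"wz": 0,"gripper": 0.25}
    - {"tx": -38,"ty": -1,"tz": 21,"wx": 0,"wy": 0,"wz": 0,"gripper": 0.25}

```text
time: 8.43
position: [0.5316, -0.2162, 0.0325]
tool_rot: [-0.041, 2.651, -0.002]
ft_force: [-0.7, -1.6, 0.2]
grip_width: 0.244
grip_force: 0.6
```

```bash
python3 - <<'E'
from h import *
to([.557,-.2165,.022],182,-28)
im=vision.get_image('top');m=mask(im,(15,70,40),(32,255,255))
x,y=map(int,proj(im,[[.58,-.217,.05]])[0])
cv2.imwrite('pics/t3.png',cv2.resize(im['color'][140:280,240:480],(768,448),interpolation=cv2.INTER_CUBIC))
to([.44,-.217,.022],182,-28)
E
```

```text
8.43 pos [ 0.5316 -0.2162  0.0325] toolx [-0.882 -0.03  -0.471] toolz [ 0.471  0.006 -0.882] F [-0.7 -1.6  0.2]
  d mm [-17.5  -1.   21.2] w [-0.01   0.002 -0.001] zt [ 0.469  0.016 -0.883]
8.48 pos [ 0.5325 -0.2161  0.0328] toolx [-0.881 -0.03  -0.472] toolz [ 0.472  0.006 -0.882] F [ 0.5  0.3 -0.6]
  d mm [ 86.6   2.  -34.1] w [-0.011  0.003 -0.   ] zt [ 0.469  0.016 -0.883]
```

View pics/t3.png

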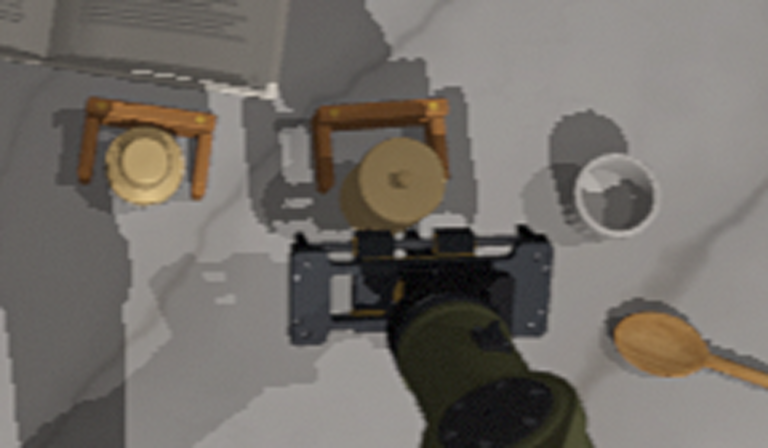

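The top picture shows the tall tin entering the empty holder between the cheeks, with its lid at (400,180) in the crop. Everything else is unmoved.

>>> jog_arm:
  increments:
    - {"tx": -3,"ty": 0,"tz": 5,"wx": 0,"wy": 0,"wz": 0,"gripper": 0.25}
    - {"tx": -7,"ty": 0,"tz": 10,"wx": 0,"wy": 0,"wz": 0,"gripper": 0.25}
    - {"tx": -11,"ty": -1,"tz": 15,"wx": 0,"wy": 0,"wz": 0,"gripper": 0.25}
    - {"tx": -15,"ty": -1,"tz": 18,"wx": 0,"wy": 0,"wz": 0,"gripper": 0.25}
    - {"tx": -18,"ty": -1,"tz": 21,"wx": 0,"wy": 0,"wz": 0,"gripper": 0.25}

```text
time: 8.9
position: [0.5572, -0.2165, 0.0227]
tool_rot: [-0.041, 2.65, -0.002]
ft_force: [-1.1, -0.2, 1.3]
grip_width: 0.252
grip_force: 1.0
```

>>> jog_arm:
  increments:
    - {"tx": -0.9,"ty": 0,"tz": 0.5,"wx": 0,"wy": 0,"wz": 0,"gripper": 0.25}
    - {"tx": -1.8,"ty": 0,"tz": 1,"wx": 0,"wy": 0,"wz": 0,"gripper": 0.25}
    - {"tx": -2.7,"ty": 0,"tz": 1.4,"wx": 0,"wy": 0,"wz": 0,"gripper": 0.25}
    - {"tx": -2.7,"ty": 0,"tz": 1.4,"wx": 0,"wy": 0,"wz": 0,"gripper": 0.25}
    - {"tx": -2.7,"ty": 0,"tz": 1.4,"wx": 0,"wy": 0,"wz": 0,"gripper": 0.25}

```text
time: 9.32
position: [0.5589, -0.2163, 0.0223]
tool_rot: [-0.041, 2.651, -0.002]
ft_force: [-7.0, -1.2, 3.5]
grip_width: 0.249
grip_force: 3.4
```

Contact force is 7 N, so the tin is on the rail. I'll back straight off and lift.

>>> jog_arm:
  increments:
    - {"tx": 9,"ty": 0,"tz": -5,"wx": 0,"wy": 0,"wz": 0,"gripper": 0.25}
    - {"tx": 26,"ty": 0,"tz": -14,"wx": 0,"wy": 0,"wz": 0,"gripper": 0.25}
    - {"tx": 44,"ty": 0,"tz": -24,"wx": 0,"wy": 0,"wz": 0,"gripper": 0.25}
    - {"tx": 35,"ty": 0,"tz": -58,"wx": 0,"wy": 0,"wz": 0,"gripper": 0.25}
    - {"tx": 15,"ty": 0,"tz": -92,"wx": 0,"wy": 0,"wz": 0,"gripper": 0.25}

```text
time: 9.73
position: [0.4977, -0.2177, 0.0933]
tool_rot: [-0.033, 2.659, 0.001]
ft_force: [1.6, -0.1, 0.2]
grip_width: 0.252
grip_force: 0.0
```

>>> jog_arm:
  increments:
    - {"tx": -19,"ty": 0,"tz": -35,"wx": 0,"wy": 0,"wz": 0,"gripper": 0.25}
    - {"tx": -28,"ty": 0,"tz": -53,"wx": 0,"wy": 0,"wz": 0,"gripper": 0.25}
    - {"tx": -28,"ty": 0,"tz": -53,"wx": 0,"wy": 0,"wz": 0,"gripper": 0.25}
    - {"tx": -28,"ty": 0,"tz": -53,"wx": 0,"wy": 0,"wz": 0,"gripper": 0.25}
    - {"tx": -28,"ty": 0,"tz": -53,"wx": 0,"wy": 0,"wz": 0,"gripper": 0.25}

```text
time: 10.15
position: [0.5027, -0.2159, 0.1558]
tool_rot: [-0.042, 2.651, -0.001]
ft_force: [-0.7, -0.8, 0.2]
grip_width: 0.256
grip_force: 0.0
```

```bash
python3 - <<'E'
from h import *
im=vision.get_image('top')
m=mask(im,(15,70,40),(32,255,255));mw=mask(im,(3,110,40),(20,255,255))
def box(c,a,b,l,r):
    x,y=map(int,proj(im,[c])[0]);return (x-l,y-a,x+r,y+b)
print('tall',fit(im,cyl(33.5,90),[.597,-.217,0],m,box([.597,-.217,.05],14,20,25,25)))
print('short',fit(im,cyl(33.5,57),[.563,.181,0],m,box([.563,.181,.03],15,20,22,22)))
full=mw
print('hs',fit(im,HOLD+cyl(33.5,57)[:0],[.603,.19,.23],mw,box([.615,.19,.03],20,4,28,28)))
to([.49,.165,.16],193,-28)
hsv=cv2.cvtColor(im['color'],cv2.COLOR_BGR2HSV)
cv2.imwrite('pics/t4.png',cv2.resize(im['color'][150:250,150:430],(784,280),interpolation=cv2.INTER_CUBIC))
E
```

```text
tall (array([ 0.5979813 , -0.21773033,  0.16506585]), np.float64(83.51764705882353), np.float64(836.0))
short (array([ 0.56875309,  0.18562394, -0.05940882]), np.float64(52.529411764705884), np.float64(658.0))
hs (array([0.59667859, 0.19334597, 0.24604613]), np.float64(69.08627450980391), np.float64(403.0))
10.2 pos [ 0.5024 -0.2158  0.155 ] toolx [-0.882 -0.03  -0.47 ] toolz [ 0.47   0.007 -0.883] F [ 0.9  0.  -0.8]
  d mm [ -2.7 380.9  -7.4] w [-0.099 -0.001 -0.171] zt [ 0.457  0.106 -0.883]
```

View pics/t4.png

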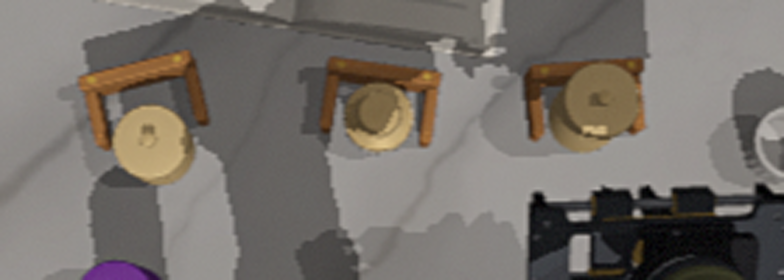

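The top picture shows the tall tin home, centre fitted at (0.598,-0.218), against the right holder's rail. The short tin is at (152,145) in the crop, on its holder's axis. Next is the short tin, with less tilt so the gripper body stays clear of the purple tin.

```bash
python3 - <<'E'
from h import *
im=vision.get_image('top')
hsv=cv2.cvtColor(im['color'],cv2.COLOR_BGR2HSV); m=((hsv[...,0]>125)&(hsv[...,0]<160)&(hsv[...,1]>90)).astype(float)
x,y=map(int,proj(im,[[.424,.2,.05]])[0])
print('purple',fit(im,cyl(33.5,90),[.424,.2,0],m,(x-30,y-25,x+30,y+30)))
to([.520,.175,.155],193.75,-8)
E
```

```text
purple (array([ 0.42567162,  0.20659887, -0.03083316]), np.float64(57.294117647058826), np.float64(730.0))
10.25 pos [ 0.5023 -0.2157  0.1547] toolx [-0.883 -0.03  -0.469] toolz [ 0.469  0.007 -0.883] F [ 0.1 -0.  -0.1]
  d mm [-27.3 390.   11. ] w [-0.072  0.347 -0.199] zt [ 0.135  0.033 -0.99 ]
```

>>> jog_arm:
  increments:
    - {"tx": -3,"ty": 35,"tz": 1,"wx": -0.01,"wy": 0.05,"wz": -0.03,"gripper": 0.25}
    - {"tx": -6,"ty": 74,"tz": 2,"wx": -0.02,"wy": 0.1,"wz": -0.06,"gripper": 0.25}
    - {"tx": -8,"ty": 113,"tz": 3,"wx": -0.03,"wy": 0.15,"wz": -0.09,"gripper": 0.25}
    - {"tx": -11,"ty": 152,"tz": 4,"wx": -0.04,"wy": 0.2,"wz": -0.12,"gripper": 0.25}
    - {"tx": -14,"ty": 190,"tz": 5,"wx": -0.05,"wy": 0.25,"wz": -0.15,"gripper": 0.25}

```text
time: 10.67
position: [0.5113, -0.0243, 0.1558]
tool_rot: [-0.276, 2.894, 0.01]
ft_force: [1.0, -0.4, 1.0]
grip_width: 0.247
grip_force: 0.0
```

```bash
python3 - <<'E'
from h import *
to([.520,.175,.155],193.75,-8)
E
```

```text
10.67 pos [ 0.5113 -0.0243  0.1558] toolx [-0.955 -0.185 -0.232] toolz [ 0.231  0.029 -0.973] F [ 1.  -0.4  1. ]
  d mm [-45.  194.1   8.5] w [-0.025  0.094 -0.048] zt [ 0.135  0.033 -0.99 ]
```

>>> jog_arm:
  increments:
    - {"tx": -9,"ty": 39,"tz": 2,"wx": -0.005,"wy": 0.02,"wz": -0.01,"gripper": 0.25}
    - {"tx": -18,"ty": 78,"tz": 3,"wx": -0.01,"wy": 0.04,"wz": -0.02,"gripper": 0.25}
    - {"tx": -27,"ty": 117,"tz": 5,"wx": -0.015,"wy": 0.06,"wz": -0.03,"gripper": 0.25}
    - {"tx": -36,"ty": 156,"tz": 7,"wx": -0.02,"wy": 0.08,"wz": -0.04,"gripper": 0.25}
    - {"tx": -45,"ty": 194,"tz": 8,"wx": -0.025,"wy": 0.094,"wz": -0.048,"gripper": 0.25}

```text
time: 11.08
position: [0.5201, 0.175, 0.1551]
tool_rot: [-0.359, 2.981, 0.026]
ft_force: [1.2, -0.1, -0.3]
grip_width: 0.251
grip_force: 0.0
```

```bash
python3 - <<'E'
from h import *
to([.520,.1745,.155],193.75,-8)
to([.520,.1745,.028],193.75,-8)
w=vision.get_image('top')
E
```

```text
11.08 pos [0.5201 0.175  0.1551] toolx [-0.962 -0.235 -0.14 ] toolz [ 0.136  0.033 -0.99 ] F [ 1.2 -0.1 -0.3]
  d mm [ 0.2 -0.5  0.1] w [ 0.     0.001 -0.   ] zt [ 0.135  0.033 -0.99 ]
11.08 pos [0.5201 0.175  0.1551] toolx [-0.962 -0.235 -0.14 ] toolz [ 0.136  0.033 -0.99 ] F [ 1.2 -0.1 -0.3]
  d mm [ 18.   -0.5 125.8] w [ 0.     0.001 -0.   ] zt [ 0.135  0.033 -0.99 ]
```

>>> jog_arm:
  increments:
    - {"tx": 4,"ty": 0,"tz": 30,"wx": 0,"wy": 0,"wz": 0,"gripper": 0.25}
    - {"tx": 9,"ty": 0,"tz": 60,"wx": 0,"wy": 0,"wz": 0,"gripper": 0.25}
    - {"tx": 13,"ty": 0,"tz": 90,"wx": 0,"wy": 0,"wz": 0,"gripper": 0.25}
    - {"tx": 17,"ty": 0,"tz": 115,"wx": 0,"wy": 0,"wz": 0,"gripper": 0.25}
    - {"tx": 18,"ty": 0,"tz": 126,"wx": 0,"wy": 0,"wz": 0,"gripper": 0.25}

```text
time: 11.55
position: [0.5174, 0.1716, 0.0243]
tool_rot: [-0.359, 2.986, 0.024]
ft_force: [-0.9, -0.0, -0.7]
grip_width: 0.252
grip_force: 0.0
```

```bash
python3 - <<'E'
from h import *
u=np.array([.971,.238]); e=np.array([.597,.193])-.041*u
to([e[0],e[1],.024],193.75,-8)
im=vision.get_image('scene');cv2.imwrite('pics/s2.png',cv2.resize(im['color'][170:310,120:330],(780,520)))
E
```

```text
11.55 pos [0.5174 0.1716 0.0243] toolx [-0.963 -0.235 -0.135] toolz [ 0.131  0.031 -0.991] F [-0.9 -0.  -0.7]
  d mm [-41.    1.9   5.8] w [-0.001 -0.004 -0.001] zt [ 0.135  0.033 -0.99 ]
```

View pics/s2.png

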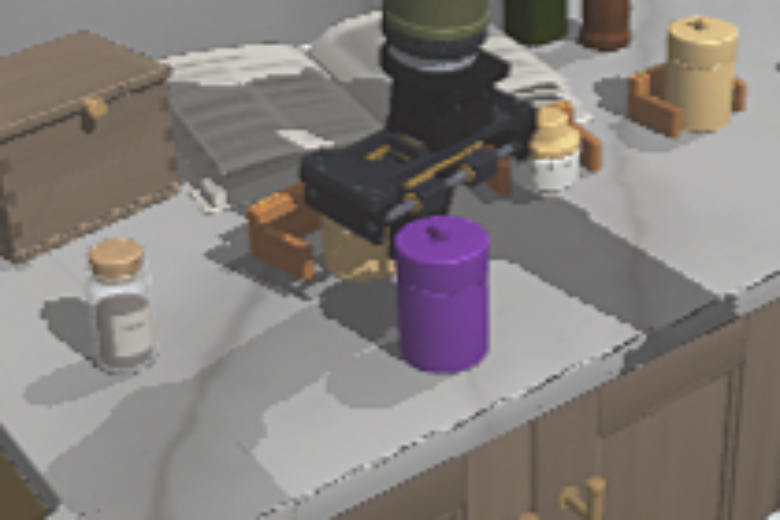

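The scene picture shows the tall tin upright in its holder. The gripper is behind the short tin, clear of the purple tin and the timer.

>>> jog_arm:
  increments:
    - {"tx": -6,"ty": 0,"tz": 1,"wx": 0,"wy": 0,"wz": 0,"gripper": 0.25}
    - {"tx": -13,"ty": 1,"tz": 2,"wx": 0,"wy": 0,"wz": 0,"gripper": 0.25}
    - {"tx": -21,"ty": 1,"tz": 3,"wx": 0,"wy": 0,"wz": 0,"gripper": 0.25}
    - {"tx": -28,"ty": 2,"tz": 4,"wx": 0,"wy": 0,"wz": 0,"gripper": 0.25}
    - {"tx": -34,"ty": 2,"tz": 5,"wx": 0,"wy": 0,"wz": 0,"gripper": 0.25}

```text
time: 12.02
position: [0.5564, 0.1837, 0.0311]
tool_rot: [-0.356, 2.974, 0.026]
ft_force: [-0.1, -0.4, 0.1]
grip_width: 0.248
grip_force: 0.4
```

>>> jog_arm:
  increments:
    - {"tx": -2,"ty": 0,"tz": 0,"wx": 0,"wy": 0,"wz": 0,"gripper": 0.25}
    - {"tx": -4,"ty": 0,"tz": 0,"wx": 0,"wy": 0,"wz": 0,"gripper": 0.25}
    - {"tx": -6,"ty": 0,"tz": 1,"wx": 0,"wy": 0,"wz": 0,"gripper": 0.25}
    - {"tx": -7,"ty": 0,"tz": 1,"wx": 0,"wy": 0,"wz": 0,"gripper": 0.25}
    - {"tx": -7,"ty": 0,"tz": 1,"wx": 0,"wy": 0,"wz": 0,"gripper": 0.25}

```text
time: 12.43
position: [0.5604, 0.1845, 0.0294]
tool_rot: [-0.357, 2.979, 0.025]
ft_force: [-3.8, 0.2, 3.4]
grip_width: 0.251
grip_force: 2.1
```

>>> jog_arm:
  increments:
    - {"tx": -0.8,"ty": 0,"tz": 0.1,"wx": 0,"wy": 0,"wz": 0,"gripper": 0.25}
    - {"tx": -1.5,"ty": 0,"tz": 0.2,"wx": 0,"wy": 0,"wz": 0,"gripper": 0.25}
    - {"tx": -1.5,"ty": 0,"tz": 0.2,"wx": 0,"wy": 0,"wz": 0,"gripper": 0.25}
    - {"tx": -1.5,"ty": 0,"tz": 0.2,"wx": 0,"wy": 0,"wz": 0,"gripper": 0.25}
    - {"tx": -1.5,"ty": 0,"tz": 0.2,"wx": 0,"wy": 0,"wz": 0,"gripper": 0.25}

```text
time: 12.85
position: [0.5607, 0.1846, 0.0292]
tool_rot: [-0.358, 2.981, 0.024]
ft_force: [-7.0, -1.4, 5.8]
grip_width: 0.249
grip_force: 4.0
```

Force rises to 7 N with no motion, so this tin is home too. I'll back off a little, then lift.

>>> jog_arm:
  increments:
    - {"tx": 8,"ty": 0,"tz": -1,"wx": 0,"wy": 0,"wz": 0,"gripper": 0.25}
    - {"tx": 20,"ty": 0,"tz": -3,"wx": 0,"wy": 0,"wz": 0,"gripper": 0.25}
    - {"tx": 27,"ty": 0,"tz": -15,"wx": 0,"wy": 0,"wz": 0,"gripper": 0.25}
    - {"tx": 23,"ty": 0,"tz": -50,"wx": 0,"wy": 0,"wz": 0,"gripper": 0.25}
    - {"tx": 18,"ty": 0,"tz": -88,"wx": 0,"wy": 0,"wz": 0,"gripper": 0.25}

```text
time: 13.27
position: [0.531, 0.177, 0.1129]
tool_rot: [-0.358, 2.98, 0.024]
ft_force: [2.2, 0.5, 0.8]
grip_width: 0.248
grip_force: 0.0
```

>>> jog_arm:
  increments:
    - {"tx": -5,"ty": 0,"tz": -40,"wx": 0,"wy": 0,"wz": 0,"gripper": 0.25}
    - {"tx": -10,"ty": -30,"tz": -60,"wx": 0,"wy": 0,"wz": 0,"gripper": 0.25}
    - {"tx": -10,"ty": -65,"tz": -80,"wx": 0,"wy": 0,"wz": 0,"gripper": 0.25}
    - {"tx": -10,"ty": -100,"tz": -80,"wx": 0,"wy": 0,"wz": 0,"gripper": 0.25}
    - {"tx": -10,"ty": -100,"tz": -80,"wx": 0,"wy": 0,"wz": 0,"gripper": 0.25}

```text
time: 13.68
position: [0.5584, 0.0712, 0.1971]
tool_rot: [-0.341, 2.973, 0.017]
ft_force: [0.7, -1.0, -0.8]
grip_width: 0.253
grip_force: 0.0
```

```bash
python3 - <<'E'
from h import *
im=vision.get_image('top');im2=vision.get_image('scene')
a=cv2.resize(im['color'][140:290,110:460],(784,336),interpolation=cv2.INTER_CUBIC);b=cv2.resize(im2['color'][170:290,120:390],(784,260)) if 0 else im2['color'][170:290,120:390]
b=cv2.resize(b,(585,260)); b=cv2.copyMakeBorder(b,0,0,0,199,cv2.BORDER_CONSTANT)
cv2.imwrite('pics/f.png',np.vstack([a,b]))
s=ctrl.get_state();print(s['time'],s['position'],s['ft_force'])
m=mask(im,(15,70,40),(32,255,255))
x,y=map(int,proj(im,[[.597,.193,.03]])[0]);print(fit(im,cyl(33.5,57),[.597,.193,0],m,(x-17,y-12,x+17,y+20)))
E
```

```text
13.7833 [0.55593377 0.0782657  0.19518656] [-0.2752952   0.3080668   0.01825271]
(array([0.59203734, 0.18741446, 0.13750929]), np.float64(284.2196078431373), np.float64(811.0))
```

View pics/f.png

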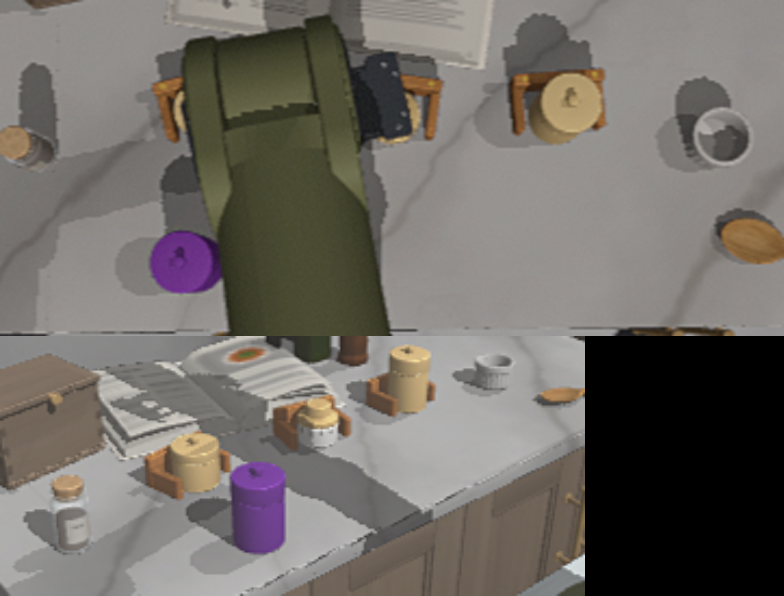

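The picture shows both brass tins standing in their holders. The timer, jar, ramekin and purple tin are where they were, and the arm is clear above. One numeric check on the short tin in the scene view, then I'll hand in.

```bash
python3 - <<'E'
from h import *
im=vision.get_image('scene');m=mask(im,(15,70,40),(32,255,255))
for n,c,h in (('short',[.597,.193],57),('tall',[.598,-.216],90)):
    q=proj(im,[[*c,0],[*c,h/1000]]);x=int(q[0,0]);print(n,fit(im,cyl(33.5,h),[*c,0],m,(x-10,int(q[1,1])+2,x+14,int(q[0,1])+14)))
s=ctrl.get_state()
print(s['position'])
ok=True
if ok: print(ctrl.close_job())
E
```

```text
short (array([0.60663851, 0.19012733, 0.03921047]), np.float64(26.73725490196078), np.float64(378.0))
tall (array([ 0.60649048, -0.22383948, -0.02550467]), np.float64(45.53333333333333), np.float64(418.0))
[0.55530159 0.0802414  0.19476147]
the job is handed in; nothing more can be done
None
```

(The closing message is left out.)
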